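# Put the gas hob's two burners back together

### The job

The burner parts of the gas hob have been washed and lie on the tray: put both burners back together, the large parts on the large burner and the small parts on the small one. First seat both brass flame spreaders flat in their cups, and only when both are in, set the black caps flat on top of their spreaders. Leave the salt jar, the mug and the wooden spoon where they are.

Things in the scene. Friction and masses are not known exactly. Their poses are not given: they have to be found in the camera images.
- spreader_large: Large flame spreader, loose, round brass, 180 g: slotted crown 60 mm across, 7 to 23 mm above the origin (grip there), with a 50 mm wide, 11 mm deep hollow in its top; tapering foot below, 33 to 41 mm across. Seated, its origin is 5 mm above its cup's. Origin: centre of the foot's underside, z up. Starts upright on a flat aluminium tray, rim 15 mm high.
- spreader_small: Small flame spreader, loose, round brass, 100 g: slotted crown 44 mm across, 7 to 23 mm above the origin (grip there), with a 35 mm wide, 11 mm deep hollow in its top; tapering foot below, 20 to 27 mm across. Seated, its origin is 5 mm above its cup's. Origin: centre of the foot's underside, z up. Starts upright on a flat aluminium tray, rim 15 mm high.
- cap_large: Large burner cap, loose, round, 120 g: black disc 64 mm across, 8 to 15 mm above the origin (grip its edge); tapering boss below, 35 to 43 mm across, that fits the large spreader's hollow. Seated, the disc lies on the crown's rim and the origin is 15 mm above the spreader's. Origin: centre of the boss's underside, z up. Starts upright on the aluminium tray.
- cap_small: Small burner cap, loose, round, 70 g: black disc 48 mm across, 8 to 15 mm above the origin (grip its edge); tapering boss below, 20 to 28 mm across, that fits the small spreader's hollow. Seated, the disc lies on the crown's rim and the origin is 15 mm above the spreader's. Origin: centre of the boss's underside, z up. Starts upright on the aluminium tray.
- cup_large: Large burner cup, fixed on the black glass hob (8 mm above the worktop), 150 mm or more from the other: aluminium ring 56 mm across, 12 mm high, open upwards, bore 47 mm wide and 9 mm deep. The large spreader's foot goes in and its crown, wider than the cup, rests on the rim. Origin: centre of the underside, on the glass; z up.
- cup_small: Small burner cup, fixed on the black glass hob (8 mm above the worktop), 150 mm or more from the other: aluminium ring 39 mm across, 12 mm high, open upwards, bore 32 mm wide and 9 mm deep. The small spreader's foot goes in and its crown, wider than the cup, rests on the rim. Origin: centre of the underside, on the glass; z up.
- salt_jar: Bystander: a loose white round jar with a steel lid, 48 mm across, 85 mm high, standing on the worktop between hob and tray. Origin: centre of its underside.
- mug: Bystander: a loose blue mug, 76 mm across plus a handle, 85 mm high, standing on the worktop beyond the outer side of the hob or the tray. Origin: centre of its underside.
- spoon: Bystander: a loose wooden spoon 260 mm long, lying on the worktop beyond the outer side of the hob or the tray. Origin: under its middle.
Mind the look-alikes: they are no part of the job. What is shaped like the cap_large but red is not meant. Leave any blue look-alike of the cap_small alone.

How it is judged:
By the outcome, as a careful person would: the job done as asked, in the order asked, and still so for the second after the job is handed in, with the robot touching nothing.
It also fails if it takes over 96 s, if anything falls off the work surface, if the arm or the gripper's body presses on something with over 40 N, if the wrist force passes 120 N, or if a joint passes its speed limit or range.

### The arm

A 6-joint arm with a two-finger parallel gripper is mounted at the origin on the work surface. World frame = base frame: x ahead of the robot, y to its left, z up, the work surface at z = 0. Lengths are in m, angles in rad, forces in N, time in s.
With the tool pointing down it reaches from about 0.35 to 0.975 m from the base axis. Payload 4.9 kg.
Tool frame: the origin (TCP) lies at the very end of the fingers, on their centre line; the grasp point (between the pads) lies 19 mm behind it; z points along the fingers, y is the line along which they close (so a half turn about z gives the same grasp; the last joint's range is limited). The gripper opens to 85 mm and grips with 20 to 120 N. Pads are 22 mm wide; open, the fingers measure 114 mm over their backs; the gripper's body (76 mm by 85 mm) begins 54 mm behind the grasp point. The pads swing forward as they close: fully open they stand 13 mm farther back than shut.
Start: joints at [-1.335, 0.053, 1.613, -0, 1.476, -0.119], TCP at [0.217, -0.586, 0.231] pointing down, gripper open.
Joint ranges: [-3.01, 3.01], [-1.01, 2.22], [0.06, 2.58], [-1.02, 4.17], [0.09, 2.62], [-3.14, 3.14]. Speed limits (rad/s): [2.57, 2.57, 3.14, 3.14, 3.14, 3.14].

### API

Orientations are given as [roll, pitch, yaw] about the fixed x, y, z axes, in that order (R = Rz(yaw) Ry(pitch) Rx(roll)).
In Python, from rig import bot, cams, workorder gives the robot as it stands.
- The arm moves only by the tool carry_out, never from a script. Its argument "increments" is a list of rows, each an object of numbers: "ax", "ay", "az": the turn, a rotation vector about the tool's x, y, z in degrees; "dx", "dy", "dz": the shift along the tool's x, y, z in mm; "fingers": the opening, from 0 (shut) to 1 (fully open). In form: [{"ax": .., "ay": .., "az": .., "dx": .., "dy": .., "dz": .., "fingers": ..}, ...]. A call has exactly 10 rows; each row is the pose to reach, as a shift and turn from the pose commanded when the call began, along the tool's axes at that moment; what a row does not reach only later rows make up. A row lasts 1/10 s, in which the tool goes at most 50 mm and 8.59 degrees, less where a joint would pass 70% of its speed; a pose out of reach is approached as far as the arm can. A call with a gripper value outside its range is refused whole. The fingers move at their own pace and stop on an object; "force" is the grip in N (left out, the last holds). Time passes only in rows, so rows that repeat a pose let the fingers close, or fill a call up. It gives the time, the measured TCP pose, the force, the opening and the grip force at its end, in the units of the state.
- bot.get_state(): the state, without advancing time (a new reading comes with each control period).
- cams.snapshot(name): name is "side" or "top"; returns a dict with "pixels" (420x560x3 uint8, red, green, blue), "z_map" (420x560 float32, m along the optical axis (not along the pixel's ray), 0 where there is no reading), "fx", "fy", "cx", "cy" (pixels), "k1" (the pictures are not rectified: a ray, as slopes to the right and down, at radius r is drawn at 1 + k1 r^2 times it, then the intrinsics apply), "R" (3x3) and "t" (3): a world point X has camera coordinates R X + t. Camera axes: x right, y down, z forward; pixel columns grow to the right and rows downward; lengths in m; the calibration is good to about 2 mm. A picture is of the moment at which its call begins.
- workorder.hand_in(): hands the job in; it is judged then, once.
Trained networks look in a picture, given as the dict that the camera call returned (one of the last four; its "shot" number tells which), for a name from the list of things; names that differ only in an ending like _2 or _b are one class to them, and where a whole thing is asked for, a point or a joint stands for the part that bears it (a point fixed in the world has none). Each returns a list of dicts, best first, with "confidence" (0 to 1); they miss things now and then, are a little off and sometimes report something else, mostly with a low value. They report only what shows in the picture. A call takes as long as a camera call. They do not tell look-alikes from the thing itself.
- cams.boxes_of(picture, thing): "centre" ([x, y, z] in m, in world coordinates, good to about 4 mm: the middle of the surface that is visible of it).
- cams.trace(picture, thing): "region" (420x560 bool, what is visible of it).
The state is a dict: "t": time; "joints": joint angles; "joint_vel": joint speeds; "tau": joint torques, N m; "tool_pos": TCP position; "tcp_rot": TCP orientation; "contact_force": force on the tool from outside, world axes, zero at the start; "torque": the same for the moment, N m; "grip_width": opening from 0.0 (shut) to 1.0 (fully open); "gripper_force": force on a finger pad.
Only numpy, scipy, OpenCV 4.12 (cv2) and the standard library are available. Lean on these libraries where they do the work, as an engineer would, in place of code of your own. Each camera call takes 0.05 s, during which the arm holds its last target. There are 200 camera calls.

## Working session

There is one attempt and no reset: what is moved stays moved. The work goes in short steps, Python scripts to look and compute and a tool call to move; the robot and the scene stay as the last step left them, time stands still between calls to the robot, and variables do not carry over. Pictures are saved under pics/ and viewed, at most 14 in all, crops included, and the job is handed in when it is done.

Besides the shell and the picture viewer there is one more tool, called after "Call:" by a JSON object that holds its "api" and its "payload", one argument or row to a line. carry_out: Moves the arm, as the interface text tells. Its arguments: {"type":"object","properties":{"increments":{"type":"array","items":{"type":"object","properties":{"ax":{"type":"number"},"ay":{"type":"number"},"az":{"type":"number"},"dx":{"type":"number"},"dy":{"type":"number"},"dz":{"type":"number"},"fingers":{"type":"number"}}}},"force":{"type":"number"}},"required":["increments"]}

```bash
ls; mkdir -p pics; cat > h.py <<'E'
import numpy as np, cv2
from rig import bot, cams, workorder
def K(p): return np.array([[p["fx"],0,p["cx"]],[0,p["fy"],p["cy"]],[0,0,1.]])
def D(p): return np.array([p["k1"],0,0,0,0.])
def cloud(p, mask):
    v,u=np.nonzero(mask&(p["z_map"]>0)); z=p["z_map"][v,u]
    n=cv2.undistortPoints(np.stack([u,v],1).astype(float)[:,None],K(p),D(p))[:,0]
    c=np.c_[n*z[:,None],z]
    return (c-p["t"])@np.array(p["R"]), p["pixels"][v,u]
def disc(p, mask):
    X,c=cloud(p,mask)
    zt=np.percentile(X[:,2],90); m=abs(X[:,2]-zt)<.004
    (x,y),r=cv2.minEnclosingCircle(X[m,:2].astype(np.float32))
    return np.array([x,y,zt]),r,np.median(c,0)
def save(p,n): cv2.imwrite(f"pics/{n}.png",p["pixels"][:,:,::-1])
E
python3 - <<'E'
from h import *
s=bot.get_state(); print({k:np.round(v,3) for k,v in s.items()})
for cam in ("top","side"):
    p=cams.snapshot(cam); save(p,cam+"0"); print(cam,"campos",np.round(-np.array(p["R"]).T@p["t"],3), p["k1"])
    for n in "spreader_large spreader_small cap_large cap_small cup_large cup_small salt_jar mug spoon".split():
        b=cams.boxes_of(p,n); t=cams.trace(p,n)
        print(n,[(np.round(d["centre"],3).tolist(),round(d["confidence"],2)) for d in b])
        for d in t:
            if d["confidence"]<.3 or d["region"].sum()<20: continue
            try:
                c,r,col=disc(p,d["region"]); v,u=np.nonzero(d["region"]); print("   tr",np.round(c,4),"r",round(r,4),col,round(d["confidence"],2),"px",int(u.mean()),int(v.mean()))
            except Exception as e: print(e)
E
```

```text
pics
{'t': np.float64(0.0), 'joints': array([-1.335,  0.053,  1.614,  0.   ,  1.476, -0.119]), 'joint_vel': array([ 0.001, -0.002,  0.   ,  0.001,  0.001,  0.002]), 'tau': array([ 0.0000e+00, -3.9368e+01, -3.7018e+01, -0.0000e+00,  7.0000e-03,
       -0.0000e+00]), 'tool_pos': array([ 0.217, -0.585,  0.23 ]), 'tcp_rot': array([-3.14 , -0.   ,  0.355]), 'contact_force': array([-0.361,  0.739,  0.334]), 'torque': array([-0.012, -0.022,  0.035]), 'gripper_force': np.float64(0.0), 'grip_width': np.float64(1.0)}
top campos [ 0.27  -0.008  1.342] 0.027662882551594
spreader_large [([0.647, -0.182, 0.01], 0.75), ([0.473, 0.268, 0.016], 0.67)]
   tr [0.4717 0.267  0.0291] r 0.0304 [184. 151.  86.] 0.57 px 153 218
   tr [0.6439 0.2354 0.0287] r 0.0219 [178. 148.  86.] 0.32 px 168 154
spreader_small [([0.646, 0.236, 0.016], 0.56)]
   tr [0.6431 0.2351 0.0287] r 0.0224 [177.  147.5  86. ] 0.55 px 167 155
cap_large [([0.177, 0.292, 0.013], 0.79), ([0.452, 0.143, 0.02], 0.61), ([0.298, 0.246, 0.014], 0.58)]
   tr [0.1809 0.2916 0.0197] r 0.0305 [174.  59.  47.] 0.94 px 137 335
   tr [0.4492 0.1433
[... 1955 characters left out ...]
 [0.6227 0.1178 0.0216] r 0.0243 [52. 46. 40.] 0.66 px 235 233
   tr [0.8165 0.0316 0.0175] r 0.0261 [ 56.  88. 154.] 0.61 px 181 216
cup_large [([0.439, -0.166, 0.016], 0.57)]
   tr [ 0.4357 -0.1733  0.0207] r 0.0304 [122. 113. 101.] 0.45 px 305 192
cup_small [([0.518, 0.465, 0.011], 0.55), ([0.644, -0.174, 0.012], 0.4)]
   tr [ 0.6445 -0.1827  0.021 ] r 0.0219 [120.  111.5  99.5] 0.51 px 246 187
salt_jar [([0.726, 0.016, 0.054], 0.91)]
   tr [ 0.7264 -0.005   0.0857] r 0.0243 [122. 111.  96.] 0.85 px 210 203
mug []
   tr [ 0.4342 -0.4496  0.0824] r 0.0428 [60. 75. 82.] 0.67 px 311 153
spoon [([0.519, 0.468, 0.01], 0.6)]
   tr [0.5449 0.4577 0.0198] r 0.1284 [146. 105.  66.] 0.88 px 242 320
```

View pics/top0.png

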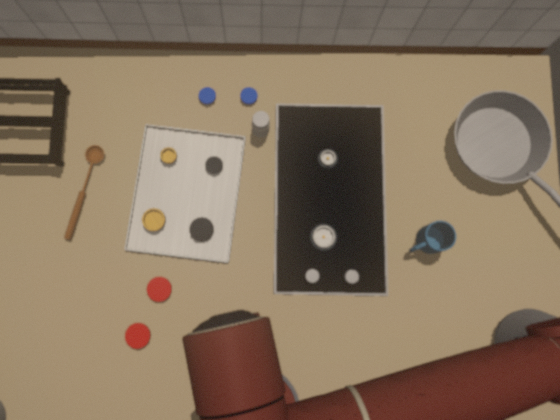

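View pics/side0.png

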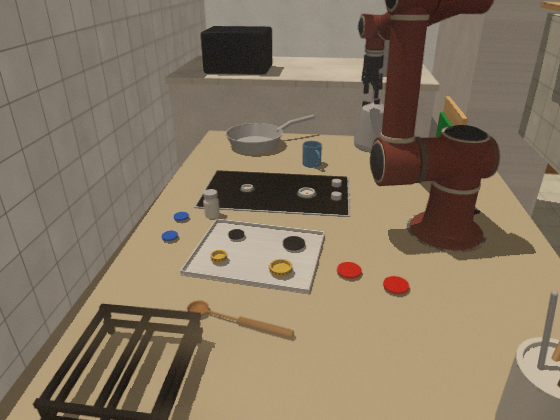

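The top view shows the tray with brass spreaders at px (153,220) and (168,156), and black caps at (202,229) and (214,165). The hob cups are at (323,237) and (328,158), and the salt jar is at (260,122). The red and blue look-alikes lie off the tray. The side view agrees with the projected coordinates. I'll use yaw 90° throughout, so tool x is world y and tool y is world x.

Call:
{"api": "carry_out", "payload": {
  "increments": [
    {"dx":353,"dy":-281,"dz":31,"az":-69.7,"fingers":1},
    {"dx":353,"dy":-281,"dz":31,"az":-69.7,"fingers":1},
    {"dx":353,"dy":-281,"dz":31,"az":-69.7,"fingers":1},
    {"dx":353,"dy":-281,"dz":31,"az":-69.7,"fingers":1},
    {"dx":353,"dy":-281,"dz":31,"az":-69.7,"fingers":1},
    {"dx":353,"dy":-281,"dz":31,"az":-69.7,"fingers":1},
    {"dx":353,"dy":-281,"dz":31,"az":-69.7,"fingers":1},
    {"dx":353,"dy":-281,"dz":31,"az":-69.7,"fingers":1},
    {"dx":353,"dy":-281,"dz":31,"az":-69.7,"fingers":1},
    {"dx":353,"dy":-281,"dz":31,"az":-69.7,"fingers":1}
  ],
  "force": 40
}}

```text
schema error: expected keys ax, ay, az, dx, dy, dz, fingers
```

Call:
{"api": "carry_out", "payload": {
  "increments": [
    {"ax":0,"ay":0,"az":-69.7,"dx":353,"dy":-281,"dz":31,"fingers":1},
    {"ax":0,"ay":0,"az":-69.7,"dx":353,"dy":-281,"dz":31,"fingers":1},
    {"ax":0,"ay":0,"az":-69.7,"dx":353,"dy":-281,"dz":31,"fingers":1},
    {"ax":0,"ay":0,"az":-69.7,"dx":353,"dy":-281,"dz":31,"fingers":1},
    {"ax":0,"ay":0,"az":-69.7,"dx":353,"dy":-281,"dz":31,"fingers":1},
    {"ax":0,"ay":0,"az":-69.7,"dx":353,"dy":-281,"dz":31,"fingers":1},
    {"ax":0,"ay":0,"az":-69.7,"dx":353,"dy":-281,"dz":31,"fingers":1},
    {"ax":0,"ay":0,"az":-69.7,"dx":353,"dy":-281,"dz":31,"fingers":1},
    {"ax":0,"ay":0,"az":-69.7,"dx":353,"dy":-281,"dz":31,"fingers":1},
    {"ax":0,"ay":0,"az":-69.7,"dx":353,"dy":-281,"dz":31,"fingers":1}
  ],
  "force": 40
}}

```text
t: 2.9
tool_pos: [0.4522, -0.1954, 0.1999]
tcp_rot: [3.141, -0.002, 1.579]
contact_force: [-0.2, -0.3, 1.2]
grip_width: 1.004
gripper_force: 0.0
```

Call:
{"api": "carry_out", "payload": {
  "increments": [
    {"ax":0,"ay":0,"az":0,"dx":463,"dy":21,"dz":100,"fingers":1},
    {"ax":0,"ay":0,"az":0,"dx":463,"dy":21,"dz":100,"fingers":1},
    {"ax":0,"ay":0,"az":0,"dx":463,"dy":21,"dz":100,"fingers":1},
    {"ax":0,"ay":0,"az":0,"dx":463,"dy":21,"dz":100,"fingers":1},
    {"ax":0,"ay":0,"az":0,"dx":463,"dy":21,"dz":100,"fingers":1},
    {"ax":0,"ay":0,"az":0,"dx":463,"dy":21,"dz":100,"fingers":1},
    {"ax":0,"ay":0,"az":0,"dx":463,"dy":21,"dz":100,"fingers":1},
    {"ax":0,"ay":0,"az":0,"dx":463,"dy":21,"dz":100,"fingers":1},
    {"ax":0,"ay":0,"az":0,"dx":463,"dy":21,"dz":100,"fingers":1},
    {"ax":0,"ay":0,"az":0,"dx":463,"dy":21,"dz":100,"fingers":1}
  ]
}}

```text
t: 3.9
tool_pos: [0.4709, 0.2656, 0.0995]
tcp_rot: [-3.141, -0.0, 1.573]
contact_force: [0.4, -1.0, 0.5]
grip_width: 0.998
gripper_force: 0.0
```

```bash
python3 - <<'E'
from h import *
S=[bot.get_state() for _ in range(6)]
print(np.round([np.r_[s["tool_pos"],s["tcp_rot"],s["t"]] for s in S],4))
p=cams.snapshot("side"); save(p,"side1")
for (u,v,n) in [(250,235,"tray"),(262,250,"tray"),(265,200,"hob"),(300,330,"worktop")]:
    m=np.zeros((420,560),bool); m[v-3:v+4,u-3:u+4]=1
    X,c=cloud(p,m); print(n,np.round(np.median(X,0),4))
E
```

```text
[[ 4.7090e-01  2.6560e-01  9.9500e-02 -3.1408e+00 -2.0000e-04  1.5735e+00
   3.9000e+00]
 [ 4.7090e-01  2.6560e-01  9.9500e-02 -3.1408e+00 -2.0000e-04  1.5735e+00
   3.9000e+00]
 [ 4.7090e-01  2.6560e-01  9.9500e-02 -3.1408e+00 -2.0000e-04  1.5735e+00
   3.9000e+00]
 [ 4.7090e-01  2.6560e-01  9.9500e-02 -3.1408e+00 -2.0000e-04  1.5735e+00
   3.9000e+00]
 [ 4.7090e-01  2.6560e-01  9.9500e-02 -3.1408e+00 -2.0000e-04  1.5735e+00
   3.9000e+00]
 [ 4.7090e-01  2.6560e-01  9.9500e-02 -3.1408e+00 -2.0000e-04  1.5735e+00
   3.9000e+00]]
tray [0.583  0.1013 0.0051]
tray [0.5362 0.1723 0.0048]
hob [0.507  0.2754 0.2159]
worktop [0.4052 0.4631 0.0016]
```

```bash
python3 - <<'E'
import cv2
i=cv2.imread("pics/side1.png")[120:330,180:400]
cv2.imwrite("pics/side1c.png",cv2.resize(i,None,fx=2.8,fy=2.8))
E
```

```text
(no output)
```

View pics/side1c.png

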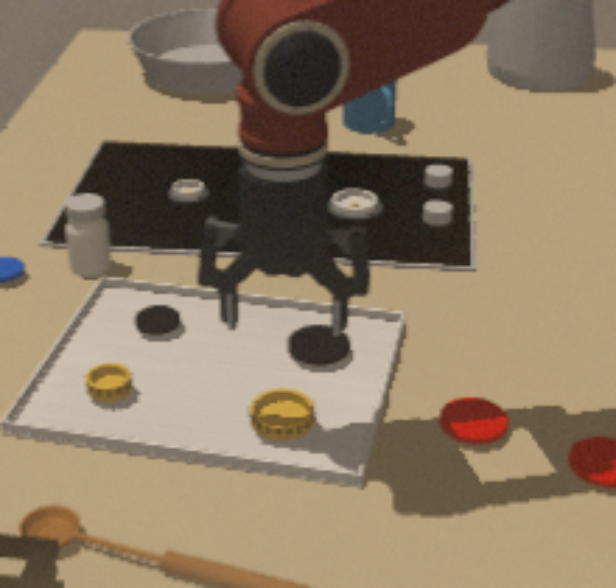

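The crop shows the open fingertips at crop px (230,326) and (338,334), full-image (262,236) and (301,239), over the tray. The spreader lies nearer the camera at (281,267). Next I measure the fingertip height.

```bash
python3 - <<'E'
from h import *
p=cams.snapshot("side")
for u0,u1 in [(256,267),(296,305)]:
    m=np.zeros((420,560),bool); m[222:242,u0:u1]=1
    X,c=cloud(p,m); k=X[:,2]>.06
    X=X[k]; print(np.round(np.sort(X[:,2])[:8],4), np.round(X.mean(0),4), np.round(X[:,0].min(),4),np.round(X[:,0].max(),4), k.sum())
E
```

```text
[0.1144 0.1147 0.1171 0.1172 0.1175 0.1184 0.1197 0.12  ] [0.5191 0.2741 0.1397] 0.5103 0.5314 109
[0.1139 0.116  0.1171 0.1173 0.1179 0.1189 0.1207 0.1216] [0.4221 0.2765 0.1452] 0.4136 0.4328 115
```

Call:
{"api": "carry_out", "payload": {
  "increments": [
    {"ax":0,"ay":0,"az":0,"dx":1,"dy":2,"dz":30,"fingers":1},
    {"ax":0,"ay":0,"az":0,"dx":1,"dy":2,"dz":60,"fingers":1},
    {"ax":0,"ay":0,"az":0,"dx":1,"dy":2,"dz":80,"fingers":1},
    {"ax":0,"ay":0,"az":0,"dx":1,"dy":2,"dz":92,"fingers":1},
    {"ax":0,"ay":0,"az":0,"dx":1,"dy":2,"dz":92,"fingers":0.8},
    {"ax":0,"ay":0,"az":0,"dx":1,"dy":2,"dz":92,"fingers":0.55},
    {"ax":0,"ay":0,"az":0,"dx":1,"dy":2,"dz":92,"fingers":0.55},
    {"ax":0,"ay":0,"az":0,"dx":1,"dy":2,"dz":92,"fingers":0.55},
    {"ax":0,"ay":0,"az":0,"dx":1,"dy":2,"dz":92,"fingers":0.55},
    {"ax":0,"ay":0,"az":0,"dx":1,"dy":2,"dz":92,"fingers":0.55}
  ],
  "force": 40
}}

```text
t: 5.0
tool_pos: [0.4743, 0.2643, 0.0096]
tcp_rot: [3.139, -0.0, 1.571]
contact_force: [0.2, -1.3, 4.6]
grip_width: 0.692
gripper_force: 43.7
```

Call:
{"api": "carry_out", "payload": {
  "increments": [
    {"ax":0,"ay":0,"az":0,"dx":0,"dy":0,"dz":-20,"fingers":0.55},
    {"ax":0,"ay":0,"az":0,"dx":0,"dy":0,"dz":-60,"fingers":0.55},
    {"ax":0,"ay":0,"az":0,"dx":-20,"dy":-2,"dz":-95,"fingers":0.55},
    {"ax":0,"ay":0,"az":0,"dx":-60,"dy":-5,"dz":-110,"fingers":0.55},
    {"ax":0,"ay":0,"az":0,"dx":-105,"dy":-10,"dz":-110,"fingers":0.55},
    {"ax":0,"ay":0,"az":0,"dx":-150,"dy":-15,"dz":-110,"fingers":0.55},
    {"ax":0,"ay":0,"az":0,"dx":-195,"dy":-20,"dz":-110,"fingers":0.55},
    {"ax":0,"ay":0,"az":0,"dx":-240,"dy":-25,"dz":-110,"fingers":0.55},
    {"ax":0,"ay":0,"az":0,"dx":-280,"dy":-32,"dz":-110,"fingers":0.55},
    {"ax":0,"ay":0,"az":0,"dx":-310,"dy":-38,"dz":-110,"fingers":0.55}
  ]
}}

```text
t: 6.0
tool_pos: [0.4345, -0.0477, 0.1179]
tcp_rot: [-3.141, -0.0, 1.57]
contact_force: [0.9, -0.3, -0.3]
grip_width: 0.684
gripper_force: 43.9
```

Call:
{"api": "carry_out", "payload": {
  "increments": [
    {"ax":0,"ay":0,"az":0,"dx":-30,"dy":0,"dz":0,"fingers":0.55},
    {"ax":0,"ay":0,"az":0,"dx":-65,"dy":0,"dz":0,"fingers":0.55},
    {"ax":0,"ay":0,"az":0,"dx":-95,"dy":0,"dz":0,"fingers":0.55},
    {"ax":0,"ay":0,"az":0,"dx":-115,"dy":0,"dz":0,"fingers":0.55},
    {"ax":0,"ay":0,"az":0,"dx":-125,"dy":0,"dz":0,"fingers":0.55},
    {"ax":0,"ay":0,"az":0,"dx":-129,"dy":0,"dz":0,"fingers":0.55},
    {"ax":0,"ay":0,"az":0,"dx":-129,"dy":0,"dz":10,"fingers":0.55},
    {"ax":0,"ay":0,"az":0,"dx":-129,"dy":0,"dz":30,"fingers":0.55},
    {"ax":0,"ay":0,"az":0,"dx":-129,"dy":0,"dz":50,"fingers":0.55},
    {"ax":0,"ay":0,"az":0,"dx":-129,"dy":0,"dz":60,"fingers":0.55}
  ]
}}

```text
t: 7.0
tool_pos: [0.434, -0.1729, 0.0555]
tcp_rot: [-3.138, -0.003, 1.573]
contact_force: [0.1, 1.0, -1.4]
grip_width: 0.686
gripper_force: 43.9
```

```bash
python3 - <<'E'
from h import *
for cam in ("top","side"):
    p=cams.snapshot(cam); save(p,cam+"2")
    for d in cams.trace(p,"spreader_large")+cams.trace(p,"cup_large"):
        try: c,r,col=disc(p,d["region"]); print(cam,np.round(c,4),round(r,4),col,round(d["confidence"],2))
        except Exception: pass
i=cv2.imread("pics/side2.png")[120:260,220:400]
cv2.imwrite("pics/side2c.png",cv2.resize(i,None,fx=3.5,fy=3.5))
E
```

```text
side [ 0.4335 -0.1725  0.0754] 0.0329 [118.  90.  38.] 0.68
side [ 0.4347 -0.1739  0.0207] 0.0338 [110. 101.  90.] 0.53
```

View pics/side2c.png

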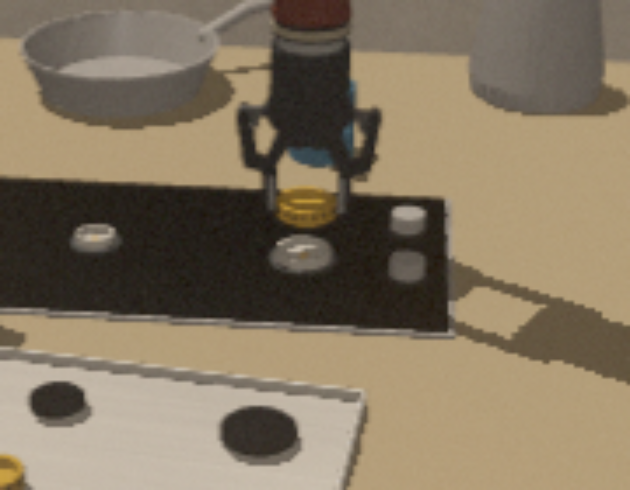

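The crop shows the spreader level in the gripper, at crop (306,207), directly above the large cup at (301,255). The measured offset is under 2 mm, so I lower it and check the force.

Call:
{"api": "carry_out", "payload": {
  "increments": [
    {"ax":0,"ay":0,"az":0,"dx":0,"dy":1,"dz":10,"fingers":0.55},
    {"ax":0,"ay":0,"az":0,"dx":0,"dy":1,"dz":20,"fingers":0.55},
    {"ax":0,"ay":0,"az":0,"dx":0,"dy":1,"dz":27,"fingers":0.55},
    {"ax":0,"ay":0,"az":0,"dx":0,"dy":1,"dz":32,"fingers":0.55},
    {"ax":0,"ay":0,"az":0,"dx":0,"dy":1,"dz":35,"fingers":0.55},
    {"ax":0,"ay":0,"az":0,"dx":0,"dy":1,"dz":37,"fingers":0.55},
    {"ax":0,"ay":0,"az":0,"dx":0,"dy":1,"dz":38,"fingers":0.55},
    {"ax":0,"ay":0,"az":0,"dx":0,"dy":1,"dz":39,"fingers":0.55},
    {"ax":0,"ay":0,"az":0,"dx":0,"dy":1,"dz":39,"fingers":0.55},
    {"ax":0,"ay":0,"az":0,"dx":0,"dy":1,"dz":39,"fingers":0.55}
  ]
}}

```text
t: 8.3
tool_pos: [0.4367, -0.175, 0.0195]
tcp_rot: [3.141, 0.0, 1.571]
contact_force: [0.8, -0.9, -2.5]
grip_width: 0.689
gripper_force: 43.9
```

Call:
{"api": "carry_out", "payload": {
  "increments": [
    {"ax":0,"ay":0,"az":0,"dx":0,"dy":0,"dz":1,"fingers":0.55},
    {"ax":0,"ay":0,"az":0,"dx":0,"dy":0,"dz":1,"fingers":0.55},
    {"ax":0,"ay":0,"az":0,"dx":0,"dy":0,"dz":1.5,"fingers":0.55},
    {"ax":0,"ay":0,"az":0,"dx":0,"dy":0,"dz":1.5,"fingers":0.55},
    {"ax":0,"ay":0,"az":0,"dx":0,"dy":0,"dz":2,"fingers":0.55},
    {"ax":0,"ay":0,"az":0,"dx":0,"dy":0,"dz":2,"fingers":0.55},
    {"ax":0,"ay":0,"az":0,"dx":0,"dy":0,"dz":2,"fingers":0.55},
    {"ax":0,"ay":0,"az":0,"dx":0,"dy":0,"dz":2,"fingers":0.55},
    {"ax":0,"ay":0,"az":0,"dx":0,"dy":0,"dz":2,"fingers":0.55},
    {"ax":0,"ay":0,"az":0,"dx":0,"dy":0,"dz":2,"fingers":0.55}
  ]
}}

```text
t: 9.3
tool_pos: [0.4368, -0.1751, 0.0186]
tcp_rot: [-3.141, 0.0, 1.571]
contact_force: [-3.7, 1.2, 8.8]
grip_width: 0.687
gripper_force: 44.7
```

Call:
{"api": "carry_out", "payload": {
  "increments": [
    {"ax":0,"ay":0,"az":0,"dx":0,"dy":0,"dz":0,"fingers":0.75},
    {"ax":0,"ay":0,"az":0,"dx":0,"dy":0,"dz":0,"fingers":0.85},
    {"ax":0,"ay":0,"az":0,"dx":0,"dy":0,"dz":0,"fingers":0.95},
    {"ax":0,"ay":0,"az":0,"dx":0,"dy":0,"dz":0,"fingers":0.95},
    {"ax":0,"ay":0,"az":0,"dx":0,"dy":0,"dz":-15,"fingers":0.95},
    {"ax":0,"ay":0,"az":0,"dx":0,"dy":0,"dz":-45,"fingers":0.95},
    {"ax":0,"ay":0,"az":0,"dx":0,"dy":0,"dz":-85,"fingers":0.95},
    {"ax":0,"ay":0,"az":0,"dx":20,"dy":15,"dz":-115,"fingers":0.95},
    {"ax":0,"ay":0,"az":0,"dx":55,"dy":35,"dz":-120,"fingers":0.95},
    {"ax":0,"ay":0,"az":0,"dx":95,"dy":55,"dz":-120,"fingers":0.95}
  ]
}}

```text
t: 10.3
tool_pos: [0.4935, -0.0799, 0.14]
tcp_rot: [3.137, 0.002, 1.569]
contact_force: [0.7, -0.1, 0.0]
grip_width: 0.955
gripper_force: 0.0
```

Call:
{"api": "carry_out", "payload": {
  "increments": [
    {"ax":0,"ay":0,"az":0,"dx":40,"dy":20,"dz":0,"fingers":0.85},
    {"ax":0,"ay":0,"az":0,"dx":80,"dy":40,"dz":0,"fingers":0.85},
    {"ax":0,"ay":0,"az":0,"dx":120,"dy":60,"dz":0,"fingers":0.85},
    {"ax":0,"ay":0,"az":0,"dx":160,"dy":80,"dz":0,"fingers":0.85},
    {"ax":0,"ay":0,"az":0,"dx":200,"dy":100,"dz":0,"fingers":0.85},
    {"ax":0,"ay":0,"az":0,"dx":240,"dy":120,"dz":0,"fingers":0.85},
    {"ax":0,"ay":0,"az":0,"dx":280,"dy":138,"dz":0,"fingers":0.85},
    {"ax":0,"ay":0,"az":0,"dx":305,"dy":150,"dz":10,"fingers":0.85},
    {"ax":0,"ay":0,"az":0,"dx":315,"dy":154,"dz":30,"fingers":0.85},
    {"ax":0,"ay":0,"az":0,"dx":315,"dy":154,"dz":45,"fingers":0.85}
  ]
}}

```text
t: 11.3
tool_pos: [0.6452, 0.2367, 0.0908]
tcp_rot: [-3.141, 0.0, 1.573]
contact_force: [0.9, -0.5, 0.7]
grip_width: 0.849
gripper_force: 0.0
```

```bash
python3 - <<'E'
from h import *
print(bot.get_state()["tool_pos"])
for cam in ("top","side"):
    p=cams.snapshot(cam); save(p,cam+"3")
    for d in cams.trace(p,"spreader_large")+cams.trace(p,"spreader_small"):
        try: c,r,col=disc(p,d["region"]); print(cam,np.round(c,4),round(r,4),col,round(d["confidence"],2))
        except Exception: pass
i=cv2.imread("pics/side3.png")[150:290,170:350]
cv2.imwrite("pics/side3c.png",cv2.resize(i,None,fx=3.5,fy=3.5))
E
```

```text
[0.64517787 0.23667677 0.0907549 ]
top [ 0.4357 -0.1707  0.0382] 0.0302 [202. 165.  80.] 0.65
top [ 0.4349 -0.4498  0.084 ] 0.0394 [78. 83. 85.] 0.31
side [ 0.436  -0.1734  0.037 ] 0.0339 [129. 105.  47.] 0.48
side [0.6432 0.2373 0.0274] 0.0227 [125.  97.  50.] 0.72
```

View pics/side3c.png

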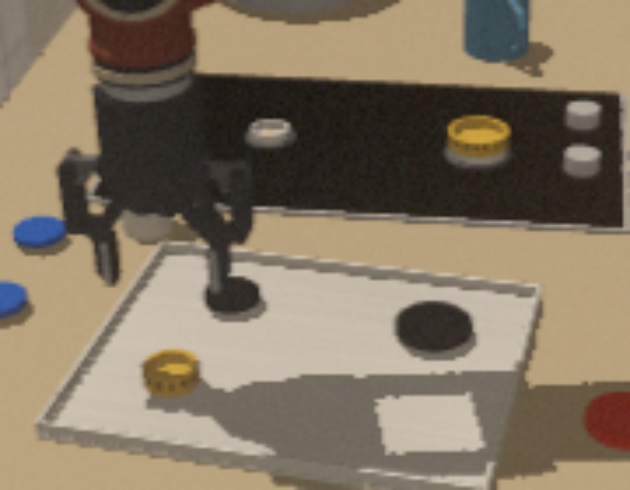

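The crop shows the large spreader sitting level on its cup at crop (478,137); its top rose 9.1 mm from the tray height, as expected when seated. The gripper is over the small spreader at crop (171,372).

Call:
{"api": "carry_out", "payload": {
  "increments": [
    {"ax":0,"ay":0,"az":0,"dx":0,"dy":0,"dz":30,"fingers":0.85},
    {"ax":0,"ay":0,"az":0,"dx":0,"dy":0,"dz":55,"fingers":0.85},
    {"ax":0,"ay":0,"az":0,"dx":0,"dy":0,"dz":72,"fingers":0.85},
    {"ax":0,"ay":0,"az":0,"dx":0,"dy":0,"dz":81,"fingers":0.85},
    {"ax":0,"ay":0,"az":0,"dx":0,"dy":0,"dz":81,"fingers":0.7},
    {"ax":0,"ay":0,"az":0,"dx":0,"dy":0,"dz":81,"fingers":0.4},
    {"ax":0,"ay":0,"az":0,"dx":0,"dy":0,"dz":81,"fingers":0.4},
    {"ax":0,"ay":0,"az":0,"dx":0,"dy":0,"dz":81,"fingers":0.4},
    {"ax":0,"ay":0,"az":0,"dx":0,"dy":0,"dz":81,"fingers":0.4},
    {"ax":0,"ay":0,"az":0,"dx":0,"dy":0,"dz":81,"fingers":0.4}
  ]
}}

```text
t: 12.6
tool_pos: [0.6466, 0.2355, 0.0131]
tcp_rot: [3.139, -0.001, 1.571]
contact_force: [0.4, -0.2, 5.7]
grip_width: 0.494
gripper_force: 41.1
```

Call:
{"api": "carry_out", "payload": {
  "increments": [
    {"ax":0,"ay":0,"az":0,"dx":0,"dy":0,"dz":-20,"fingers":0.4},
    {"ax":0,"ay":0,"az":0,"dx":0,"dy":0,"dz":-60,"fingers":0.4},
    {"ax":0,"ay":0,"az":0,"dx":-20,"dy":0,"dz":-95,"fingers":0.4},
    {"ax":0,"ay":0,"az":0,"dx":-60,"dy":0,"dz":-115,"fingers":0.4},
    {"ax":0,"ay":0,"az":0,"dx":-105,"dy":0,"dz":-115,"fingers":0.4},
    {"ax":0,"ay":0,"az":0,"dx":-150,"dy":0,"dz":-115,"fingers":0.4},
    {"ax":0,"ay":0,"az":0,"dx":-195,"dy":1,"dz":-115,"fingers":0.4},
    {"ax":0,"ay":0,"az":0,"dx":-240,"dy":1,"dz":-115,"fingers":0.4},
    {"ax":0,"ay":0,"az":0,"dx":-280,"dy":2,"dz":-115,"fingers":0.4},
    {"ax":0,"ay":0,"az":0,"dx":-310,"dy":2,"dz":-115,"fingers":0.4}
  ]
}}

```text
t: 13.6
tool_pos: [0.6467, -0.0772, 0.1255]
tcp_rot: [-3.14, 0.0, 1.57]
contact_force: [0.7, 0.6, -0.6]
grip_width: 0.497
gripper_force: 40.9
```

Call:
{"api": "carry_out", "payload": {
  "increments": [
    {"ax":0,"ay":0,"az":0,"dx":-30,"dy":0,"dz":0,"fingers":0.4},
    {"ax":0,"ay":0,"az":0,"dx":-60,"dy":0,"dz":0,"fingers":0.4},
    {"ax":0,"ay":0,"az":0,"dx":-85,"dy":0,"dz":0,"fingers":0.4},
    {"ax":0,"ay":0,"az":0,"dx":-100,"dy":0,"dz":0,"fingers":0.4},
    {"ax":0,"ay":0,"az":0,"dx":-107,"dy":0,"dz":5,"fingers":0.4},
    {"ax":0,"ay":0,"az":0,"dx":-109,"dy":0,"dz":15,"fingers":0.4},
    {"ax":0,"ay":0,"az":0,"dx":-109,"dy":0,"dz":30,"fingers":0.4},
    {"ax":0,"ay":0,"az":0,"dx":-109,"dy":0,"dz":50,"fingers":0.4},
    {"ax":0,"ay":0,"az":0,"dx":-109,"dy":0,"dz":65,"fingers":0.4},
    {"ax":0,"ay":0,"az":0,"dx":-109,"dy":0,"dz":70,"fingers":0.4}
  ]
}}

```text
t: 14.6
tool_pos: [0.6455, -0.1821, 0.0524]
tcp_rot: [-3.136, -0.002, 1.572]
contact_force: [-0.3, -0.3, -0.5]
grip_width: 0.494
gripper_force: 40.9
```

```bash
python3 - <<'E'
from h import *
for cam in ("top","side"):
    p=cams.snapshot(cam); save(p,cam+"4")
    for d in cams.trace(p,"spreader_small")+cams.trace(p,"cup_small"):
        try: c,r,col=disc(p,d["region"]); print(cam,np.round(c,4),round(r,4),col,round(d["confidence"],2))
        except Exception: pass
i=cv2.imread("pics/side4.png")[120:260,160:340]
cv2.imwrite("pics/side4c.png",cv2.resize(i,None,fx=3.5,fy=3.5))
E
```

```text
top [0.4502 0.1433 0.0237] 0.0317 [84. 77. 69.] 0.32
side [ 0.6459 -0.181   0.0714] 0.0258 [115.  87.  39.] 0.47
```

View pics/side4c.png

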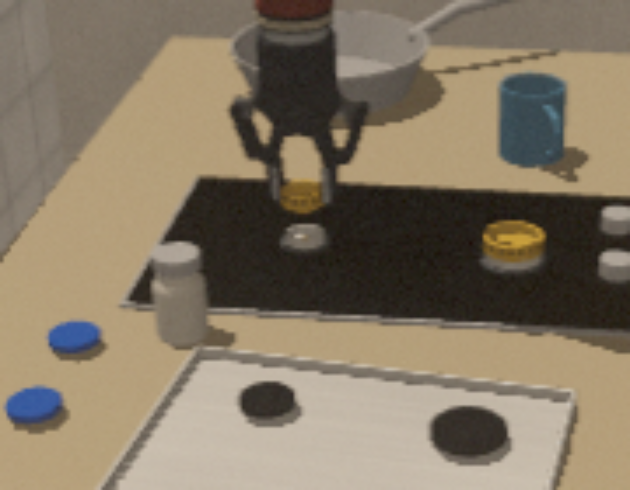

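The small spreader hangs level at crop (302,195), right over the small cup at (303,237), and its tops and axes agree within about 2 mm. I lower it.

Call:
{"api": "carry_out", "payload": {
  "increments": [
    {"ax":0,"ay":0,"az":0,"dx":-1,"dy":0,"dz":10,"fingers":0.4},
    {"ax":0,"ay":0,"az":0,"dx":-1,"dy":0,"dz":18,"fingers":0.4},
    {"ax":0,"ay":0,"az":0,"dx":-1,"dy":0,"dz":25,"fingers":0.4},
    {"ax":0,"ay":0,"az":0,"dx":-1,"dy":0,"dz":29,"fingers":0.4},
    {"ax":0,"ay":0,"az":0,"dx":-1,"dy":0,"dz":32,"fingers":0.4},
    {"ax":0,"ay":0,"az":0,"dx":-1,"dy":0,"dz":34,"fingers":0.4},
    {"ax":0,"ay":0,"az":0,"dx":-1,"dy":0,"dz":35,"fingers":0.4},
    {"ax":0,"ay":0,"az":0,"dx":-1,"dy":0,"dz":35.5,"fingers":0.4},
    {"ax":0,"ay":0,"az":0,"dx":-1,"dy":0,"dz":36,"fingers":0.4},
    {"ax":0,"ay":0,"az":0,"dx":-1,"dy":0,"dz":36,"fingers":0.4}
  ]
}}

```text
t: 15.9
tool_pos: [0.6481, -0.185, 0.0221]
tcp_rot: [3.141, 0.0, 1.571]
contact_force: [-4.7, 2.2, 6.1]
grip_width: 0.493
gripper_force: 41.6
```

Call:
{"api": "carry_out", "payload": {
  "increments": [
    {"ax":0,"ay":0,"az":0,"dx":0,"dy":0,"dz":0,"fingers":0.55},
    {"ax":0,"ay":0,"az":0,"dx":0,"dy":0,"dz":0,"fingers":0.65},
    {"ax":0,"ay":0,"az":0,"dx":0,"dy":0,"dz":0,"fingers":0.75},
    {"ax":0,"ay":0,"az":0,"dx":0,"dy":0,"dz":0,"fingers":0.8},
    {"ax":0,"ay":0,"az":0,"dx":0,"dy":0,"dz":-15,"fingers":0.9},
    {"ax":0,"ay":0,"az":0,"dx":0,"dy":0,"dz":-45,"fingers":1},
    {"ax":0,"ay":0,"az":0,"dx":0,"dy":0,"dz":-85,"fingers":1},
    {"ax":0,"ay":0,"az":0,"dx":20,"dy":-15,"dz":-115,"fingers":1},
    {"ax":0,"ay":0,"az":0,"dx":55,"dy":-35,"dz":-120,"fingers":1},
    {"ax":0,"ay":0,"az":0,"dx":90,"dy":-60,"dz":-120,"fingers":1}
  ]
}}

```text
t: 16.9
tool_pos: [0.589, -0.0948, 0.1445]
tcp_rot: [3.135, 0.002, 1.57]
contact_force: [-0.7, 0.8, -0.1]
grip_width: 1.007
gripper_force: 0.0
```

Call:
{"api": "carry_out", "payload": {
  "increments": [
    {"ax":0,"ay":0,"az":0,"dx":35,"dy":-22,"dz":0,"fingers":1},
    {"ax":0,"ay":0,"az":0,"dx":70,"dy":-42,"dz":0,"fingers":1},
    {"ax":0,"ay":0,"az":0,"dx":105,"dy":-62,"dz":0,"fingers":1},
    {"ax":0,"ay":0,"az":0,"dx":140,"dy":-82,"dz":0,"fingers":1},
    {"ax":0,"ay":0,"az":0,"dx":175,"dy":-102,"dz":0,"fingers":1},
    {"ax":0,"ay":0,"az":0,"dx":208,"dy":-120,"dz":0,"fingers":1},
    {"ax":0,"ay":0,"az":0,"dx":229,"dy":-131,"dz":10,"fingers":1},
    {"ax":0,"ay":0,"az":0,"dx":237,"dy":-136,"dz":25,"fingers":1},
    {"ax":0,"ay":0,"az":0,"dx":237,"dy":-136,"dz":40,"fingers":1},
    {"ax":0,"ay":0,"az":0,"dx":237,"dy":-136,"dz":45,"fingers":1}
  ]
}}

```text
t: 17.9
tool_pos: [0.4502, 0.1417, 0.0935]
tcp_rot: [-3.139, 0.001, 1.572]
contact_force: [0.2, 0.1, -1.2]
grip_width: 1.002
gripper_force: 0.0
```

```bash
python3 - <<'E'
from h import *
print(bot.get_state()["tool_pos"])
for cam in ("top","side"):
    p=cams.snapshot(cam); save(p,cam+"5")
    for n in ("spreader_small","spreader_large","cap_large"):
      for d in cams.trace(p,n):
        try: c,r,col=disc(p,d["region"]); print(cam,n,np.round(c,4),round(r,4),col,round(d["confidence"],2))
        except Exception: pass
i=cv2.imread("pics/side5.png")[150:290,190:370]
cv2.imwrite("pics/side5c.png",cv2.resize(i,None,fx=3.5,fy=3.5))
E
```

```text
[0.45018821 0.14169438 0.09347908]
top spreader_small [ 0.6478 -0.1828  0.0377] 0.0223 [171. 141.  68.] 0.77
top spreader_large [ 0.4359 -0.1707  0.0381] 0.0297 [193. 157.  75.] 0.75
top cap_large [0.1795 0.2921 0.0193] 0.0316 [181.  59.  48.] 0.71
top cap_large [0.2921 0.2579 0.0199] 0.0261 [181.  60.  50.] 0.67
side cap_large [0.2956 0.2472 0.0171] 0.0332 [179.  42.  30.] 0.91
side cap_large [0.1812 0.2942 0.0164] 0.0337 [187.  41.  28.] 0.87
side cap_large [0.4513 0.1438 0.0215] 0.0338 [51. 45. 39.] 0.79
```

View pics/side5c.png

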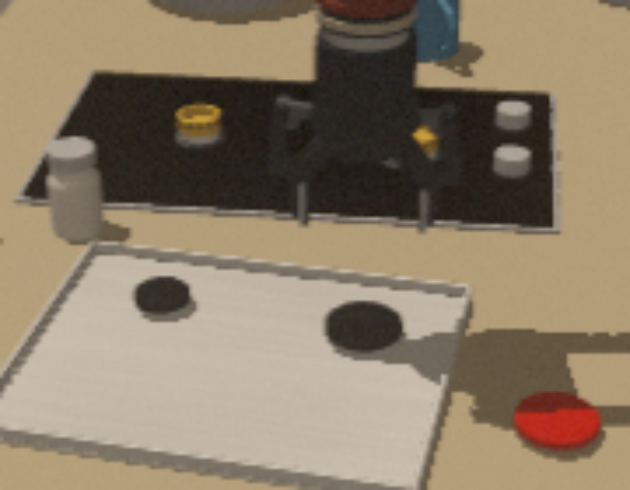

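The crop shows the small spreader level on its cup at crop (199,122), and its top rose 9 mm, so both spreaders are seated. The large black cap at (364,327) lies under the gripper.

Call:
{"api": "carry_out", "payload": {
  "increments": [
    {"ax":0,"ay":0,"az":0,"dx":1,"dy":0,"dz":30,"fingers":1},
    {"ax":0,"ay":0,"az":0,"dx":1,"dy":0,"dz":60,"fingers":1},
    {"ax":0,"ay":0,"az":0,"dx":1,"dy":0,"dz":80,"fingers":1},
    {"ax":0,"ay":0,"az":0,"dx":1,"dy":0,"dz":92,"fingers":1},
    {"ax":0,"ay":0,"az":0,"dx":1,"dy":0,"dz":92,"fingers":0.85},
    {"ax":0,"ay":0,"az":0,"dx":1,"dy":0,"dz":92,"fingers":0.6},
    {"ax":0,"ay":0,"az":0,"dx":1,"dy":0,"dz":92,"fingers":0.6},
    {"ax":0,"ay":0,"az":0,"dx":1,"dy":0,"dz":92,"fingers":0.6},
    {"ax":0,"ay":0,"az":0,"dx":1,"dy":0,"dz":92,"fingers":0.6},
    {"ax":0,"ay":0,"az":0,"dx":1,"dy":0,"dz":92,"fingers":0.6}
  ]
}}

```text
t: 19.3
tool_pos: [0.4521, 0.1432, 0.0043]
tcp_rot: [3.14, -0.0, 1.571]
contact_force: [-0.8, -0.3, 4.3]
grip_width: 0.719
gripper_force: 44.0
```

Call:
{"api": "carry_out", "payload": {
  "increments": [
    {"ax":0,"ay":0,"az":0,"dx":0,"dy":0,"dz":-15,"fingers":0.6},
    {"ax":0,"ay":0,"az":0,"dx":0,"dy":0,"dz":-50,"fingers":0.6},
    {"ax":0,"ay":0,"az":0,"dx":-15,"dy":0,"dz":-90,"fingers":0.6},
    {"ax":0,"ay":0,"az":0,"dx":-50,"dy":-2,"dz":-115,"fingers":0.6},
    {"ax":0,"ay":0,"az":0,"dx":-90,"dy":-4,"dz":-115,"fingers":0.6},
    {"ax":0,"ay":0,"az":0,"dx":-130,"dy":-6,"dz":-115,"fingers":0.6},
    {"ax":0,"ay":0,"az":0,"dx":-170,"dy":-8,"dz":-115,"fingers":0.6},
    {"ax":0,"ay":0,"az":0,"dx":-210,"dy":-10,"dz":-115,"fingers":0.6},
    {"ax":0,"ay":0,"az":0,"dx":-250,"dy":-12,"dz":-115,"fingers":0.6},
    {"ax":0,"ay":0,"az":0,"dx":-280,"dy":-14,"dz":-115,"fingers":0.6}
  ]
}}

```text
t: 20.3
tool_pos: [0.4369, -0.1389, 0.1182]
tcp_rot: [3.142, 0.0, 1.57]
contact_force: [0.6, 0.1, -0.7]
grip_width: 0.722
gripper_force: 44.2
```

Call:
{"api": "carry_out", "payload": {
  "increments": [
    {"ax":0,"ay":0,"az":0,"dx":-20,"dy":0,"dz":0,"fingers":0.6},
    {"ax":0,"ay":0,"az":0,"dx":-30,"dy":0,"dz":0,"fingers":0.6},
    {"ax":0,"ay":0,"az":0,"dx":-35,"dy":0,"dz":0,"fingers":0.6},
    {"ax":0,"ay":0,"az":0,"dx":-35,"dy":0,"dz":10,"fingers":0.6},
    {"ax":0,"ay":0,"az":0,"dx":-35,"dy":0,"dz":25,"fingers":0.6},
    {"ax":0,"ay":0,"az":0,"dx":-35,"dy":0,"dz":40,"fingers":0.6},
    {"ax":0,"ay":0,"az":0,"dx":-35,"dy":0,"dz":48,"fingers":0.6},
    {"ax":0,"ay":0,"az":0,"dx":-35,"dy":0,"dz":50,"fingers":0.6},
    {"ax":0,"ay":0,"az":0,"dx":-35,"dy":0,"dz":50,"fingers":0.6},
    {"ax":0,"ay":0,"az":0,"dx":-35,"dy":0,"dz":50,"fingers":0.6}
  ]
}}

```text
t: 21.3
tool_pos: [0.438, -0.172, 0.069]
tcp_rot: [3.141, 0.001, 1.572]
contact_force: [0.1, -0.3, -0.3]
grip_width: 0.721
gripper_force: 44.2
```

```bash
python3 - <<'E'
from h import *
for cam in ("top","side"):
    p=cams.snapshot(cam); save(p,cam+"6")
    for n in ("spreader_large","cap_large"):
      for d in cams.trace(p,n):
        try: c,r,col=disc(p,d["region"]); print(cam,n,np.round(c,4),round(r,4),col,round(d["confidence"],2))
        except Exception: pass
i=cv2.imread("pics/side6.png")[120:260,220:400]
cv2.imwrite("pics/side6c.png",cv2.resize(i,None,fx=3.5,fy=3.5))
E
```

```text
top cap_large [0.2965 0.2445 0.0199] 0.0317 [172.  64.  53.] 0.85
top cap_large [0.1796 0.2923 0.0196] 0.031 [170.  56.  45.] 0.81
side spreader_large [ 0.437  -0.159   0.0177] 0.0267 [98. 91. 76.] 0.63
side spreader_large [ 0.4347 -0.1692  0.0372] 0.0331 [113.  86.  38.] 0.51
side cap_large [0.2964 0.2476 0.017 ] 0.0327 [187.  46.  33.] 0.88
side cap_large [0.1808 0.2947 0.0165] 0.0327 [187.  42.  28.] 0.79
side cap_large [ 0.4423 -0.1714  0.0868] 0.036 [36. 31. 25.] 0.66
```

View pics/side6c.png

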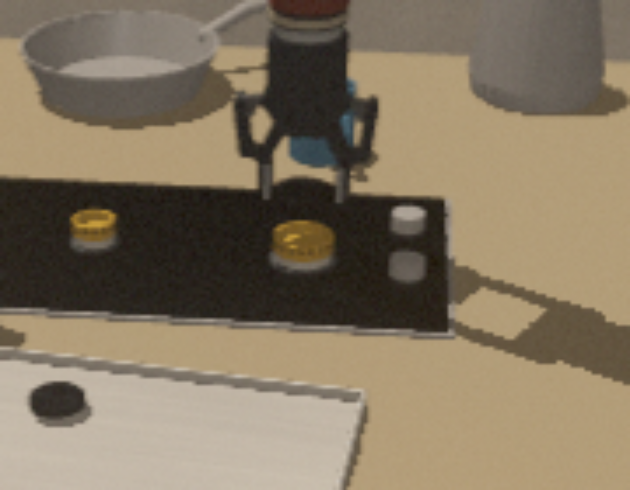

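The large black cap hangs level at crop (304,185), above the seated spreader at (303,240). I lower it.

Call:
{"api": "carry_out", "payload": {
  "increments": [
    {"ax":0,"ay":0,"az":0,"dx":0,"dy":0,"dz":12,"fingers":0.6},
    {"ax":0,"ay":0,"az":0,"dx":0,"dy":0,"dz":22,"fingers":0.6},
    {"ax":0,"ay":0,"az":0,"dx":0,"dy":0,"dz":30,"fingers":0.6},
    {"ax":0,"ay":0,"az":0,"dx":0,"dy":0,"dz":35,"fingers":0.6},
    {"ax":0,"ay":0,"az":0,"dx":0,"dy":0,"dz":38,"fingers":0.6},
    {"ax":0,"ay":0,"az":0,"dx":0,"dy":0,"dz":40,"fingers":0.6},
    {"ax":0,"ay":0,"az":0,"dx":0,"dy":0,"dz":41,"fingers":0.6},
    {"ax":0,"ay":0,"az":0,"dx":0,"dy":0,"dz":41.5,"fingers":0.6},
    {"ax":0,"ay":0,"az":0,"dx":0,"dy":0,"dz":41.5,"fingers":0.6},
    {"ax":0,"ay":0,"az":0,"dx":0,"dy":0,"dz":41.5,"fingers":0.6}
  ]
}}

```text
t: 22.6
tool_pos: [0.4378, -0.1721, 0.0282]
tcp_rot: [-3.141, -0.0, 1.572]
contact_force: [-4.5, 2.9, 7.6]
grip_width: 0.719
gripper_force: 45.1
```

Call:
{"api": "carry_out", "payload": {
  "increments": [
    {"ax":0,"ay":0,"az":0,"dx":0,"dy":0,"dz":0,"fingers":0.78},
    {"ax":0,"ay":0,"az":0,"dx":0,"dy":0,"dz":0,"fingers":0.88},
    {"ax":0,"ay":0,"az":0,"dx":0,"dy":0,"dz":0,"fingers":1},
    {"ax":0,"ay":0,"az":0,"dx":0,"dy":0,"dz":0,"fingers":1},
    {"ax":0,"ay":0,"az":0,"dx":0,"dy":0,"dz":-15,"fingers":1},
    {"ax":0,"ay":0,"az":0,"dx":0,"dy":0,"dz":-45,"fingers":1},
    {"ax":0,"ay":0,"az":0,"dx":0,"dy":0,"dz":-80,"fingers":1},
    {"ax":0,"ay":0,"az":0,"dx":15,"dy":15,"dz":-105,"fingers":1},
    {"ax":0,"ay":0,"az":0,"dx":45,"dy":30,"dz":-110,"fingers":1},
    {"ax":0,"ay":0,"az":0,"dx":79,"dy":55,"dz":-110,"fingers":1}
  ]
}}

```text
t: 23.6
tool_pos: [0.4938, -0.093, 0.1391]
tcp_rot: [3.138, 0.002, 1.569]
contact_force: [-0.0, 0.1, 0.3]
grip_width: 0.999
gripper_force: 0.0
```

Call:
{"api": "carry_out", "payload": {
  "increments": [
    {"ax":0,"ay":0,"az":0,"dx":35,"dy":22,"dz":0,"fingers":0.9},
    {"ax":0,"ay":0,"az":0,"dx":70,"dy":44,"dz":0,"fingers":0.9},
    {"ax":0,"ay":0,"az":0,"dx":105,"dy":66,"dz":0,"fingers":0.9},
    {"ax":0,"ay":0,"az":0,"dx":140,"dy":88,"dz":0,"fingers":0.9},
    {"ax":0,"ay":0,"az":0,"dx":173,"dy":108,"dz":0,"fingers":0.9},
    {"ax":0,"ay":0,"az":0,"dx":198,"dy":122,"dz":5,"fingers":0.9},
    {"ax":0,"ay":0,"az":0,"dx":210,"dy":130,"dz":15,"fingers":0.9},
    {"ax":0,"ay":0,"az":0,"dx":210,"dy":130,"dz":30,"fingers":0.9},
    {"ax":0,"ay":0,"az":0,"dx":210,"dy":130,"dz":40,"fingers":0.9},
    {"ax":0,"ay":0,"az":0,"dx":210,"dy":130,"dz":40,"fingers":0.9}
  ]
}}

```text
t: 24.6
tool_pos: [0.6201, 0.1162, 0.0936]
tcp_rot: [-3.136, 0.001, 1.57]
contact_force: [0.1, -0.0, -0.3]
grip_width: 0.894
gripper_force: 0.0
```

```bash
python3 - <<'E'
from h import *
print(bot.get_state()["tool_pos"])
for cam in ("top","side"):
    p=cams.snapshot(cam); save(p,cam+"7")
    for n in ("cap_large","cap_small","spreader_small"):
      for d in cams.trace(p,n):
        try: c,r,col=disc(p,d["region"]); print(cam,n,np.round(c,4),round(r,4),col,round(d["confidence"],2))
        except Exception: pass
a=cv2.imread("pics/side7.png")[140:280,180:360]; b=cv2.imread("pics/top7.png")[110:320,230:400]
cv2.imwrite("pics/both7.png",np.hstack([cv2.resize(a,(450,350)),cv2.resize(b,(283,350))]))
E
```

```text
[0.62006001 0.11616523 0.09362341]
top cap_large [ 0.437  -0.1715  0.0474] 0.0316 [50. 46. 42.] 0.94
top cap_large [0.1799 0.2917 0.0195] 0.0313 [189.  62.  51.] 0.75
top cap_large [0.2972 0.25   0.021 ] 0.0275 [190.  64.  53.] 0.66
top cap_small [0.8186 0.1416 0.019 ] 0.0232 [ 82. 104. 161.] 0.65
top cap_small [0.8169 0.0289 0.0187] 0.0238 [ 83. 106. 164.] 0.53
top cap_small [ 0.4107 -0.1838  0.0408] 0.0058 [51. 47. 42.] 0.34
top spreader_small [ 0.6464 -0.1837  0.0381] 0.0222 [186. 152.  75.] 0.79
side cap_large [ 0.4382 -0.1699  0.0457] 0.0362 [39. 34. 28.] 0.6
side cap_large [0.2962 0.2472 0.0171] 0.0336 [187.  43.  30.] 0.58
side cap_large [0.1799 0.294  0.0164] 0.033 [187.  41.  28.] 0.57
side cap_small [0.8172 0.1424 0.0175] 0.0252 [ 57.  90. 157.] 0.63
side cap_small [0.6236 0.1177 0.0216] 0.0254 [50. 44. 38.] 0.46
```

View pics/both7.png

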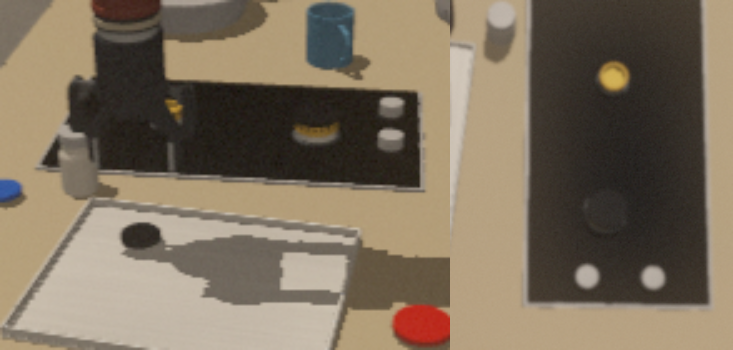

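In the side crop (left) the large cap sits level on its spreader at (316,120), and in the top crop (right) it is concentric at (605,212). It rose 23.7 to 24.1 mm against 23.5 expected, so it is seated. The small black cap at (141,236) is under the gripper.

Call:
{"api": "carry_out", "payload": {
  "increments": [
    {"ax":0,"ay":0,"az":0,"dx":0,"dy":1,"dz":30,"fingers":0.9},
    {"ax":0,"ay":0,"az":0,"dx":0,"dy":1,"dz":60,"fingers":0.9},
    {"ax":0,"ay":0,"az":0,"dx":0,"dy":1,"dz":78,"fingers":0.9},
    {"ax":0,"ay":0,"az":0,"dx":0,"dy":1,"dz":88.5,"fingers":0.9},
    {"ax":0,"ay":0,"az":0,"dx":0,"dy":1,"dz":88.5,"fingers":0.7},
    {"ax":0,"ay":0,"az":0,"dx":0,"dy":1,"dz":88.5,"fingers":0.42},
    {"ax":0,"ay":0,"az":0,"dx":0,"dy":1,"dz":88.5,"fingers":0.42},
    {"ax":0,"ay":0,"az":0,"dx":0,"dy":1,"dz":88.5,"fingers":0.42},
    {"ax":0,"ay":0,"az":0,"dx":0,"dy":1,"dz":88.5,"fingers":0.42},
    {"ax":0,"ay":0,"az":0,"dx":0,"dy":1,"dz":88.5,"fingers":0.42}
  ]
}}

```text
t: 26.0
tool_pos: [0.6246, 0.1173, 0.0099]
tcp_rot: [3.139, -0.0, 1.571]
contact_force: [0.8, 0.3, 5.2]
grip_width: 0.531
gripper_force: 41.4
```

Call:
{"api": "carry_out", "payload": {
  "increments": [
    {"ax":0,"ay":0,"az":0,"dx":0,"dy":0,"dz":-15,"fingers":0.42},
    {"ax":0,"ay":0,"az":0,"dx":0,"dy":0,"dz":-50,"fingers":0.42},
    {"ax":0,"ay":0,"az":0,"dx":-10,"dy":0,"dz":-90,"fingers":0.42},
    {"ax":0,"ay":0,"az":0,"dx":-40,"dy":2,"dz":-115,"fingers":0.42},
    {"ax":0,"ay":0,"az":0,"dx":-80,"dy":4,"dz":-115,"fingers":0.42},
    {"ax":0,"ay":0,"az":0,"dx":-120,"dy":8,"dz":-115,"fingers":0.42},
    {"ax":0,"ay":0,"az":0,"dx":-160,"dy":12,"dz":-115,"fingers":0.42},
    {"ax":0,"ay":0,"az":0,"dx":-200,"dy":16,"dz":-115,"fingers":0.42},
    {"ax":0,"ay":0,"az":0,"dx":-240,"dy":20,"dz":-115,"fingers":0.42},
    {"ax":0,"ay":0,"az":0,"dx":-270,"dy":23.5,"dz":-115,"fingers":0.42}
  ]
}}

```text
t: 27.0
tool_pos: [0.6465, -0.1551, 0.1237]
tcp_rot: [-3.141, 0.0, 1.57]
contact_force: [-0.1, 0.2, -0.4]
grip_width: 0.536
gripper_force: 41.2
```

Call:
{"api": "carry_out", "payload": {
  "increments": [
    {"ax":0,"ay":0,"az":0,"dx":-18,"dy":0,"dz":0,"fingers":0.42},
    {"ax":0,"ay":0,"az":0,"dx":-27,"dy":0,"dz":0,"fingers":0.42},
    {"ax":0,"ay":0,"az":0,"dx":-30,"dy":0,"dz":0,"fingers":0.42},
    {"ax":0,"ay":0,"az":0,"dx":-30,"dy":0,"dz":10,"fingers":0.42},
    {"ax":0,"ay":0,"az":0,"dx":-30,"dy":0,"dz":25,"fingers":0.42},
    {"ax":0,"ay":0,"az":0,"dx":-30,"dy":0,"dz":40,"fingers":0.42},
    {"ax":0,"ay":0,"az":0,"dx":-30,"dy":0,"dz":48,"fingers":0.42},
    {"ax":0,"ay":0,"az":0,"dx":-30,"dy":0,"dz":50,"fingers":0.42},
    {"ax":0,"ay":0,"az":0,"dx":-30,"dy":0,"dz":50,"fingers":0.42},
    {"ax":0,"ay":0,"az":0,"dx":-30,"dy":0,"dz":50,"fingers":0.42}
  ]
}}

```text
t: 28.0
tool_pos: [0.6475, -0.1829, 0.0739]
tcp_rot: [3.141, 0.0, 1.571]
contact_force: [0.1, 0.0, -0.1]
grip_width: 0.532
gripper_force: 41.2
```

```bash
python3 - <<'E'
from h import *
p=cams.snapshot("side"); save(p,"side8")
for n in ("cap_small","spreader_small"):
  for d in cams.trace(p,n):
    try: c,r,col=disc(p,d["region"]); print(n,np.round(c,4),round(r,4),col,round(d["confidence"],2))
    except Exception: pass
i=cv2.imread("pics/side8.png")[130:250,170:340]
cv2.imwrite("pics/side8c.png",cv2.resize(i,None,fx=3.5,fy=3.5))
E
```

```text
cap_small [0.8153 0.0322 0.0174] 0.0242 [ 57.   89.5 155. ] 0.56
cap_small [0.8152 0.1428 0.0177] 0.0255 [ 58.   90.  155.5] 0.45
cap_small [ 0.6467 -0.1816  0.0857] 0.0221 [35.5 31.5 25. ] 0.42
cap_small [ 0.7235 -0.0019  0.0856] 0.0221 [123. 112.  97.] 0.4
```

View pics/side8c.png

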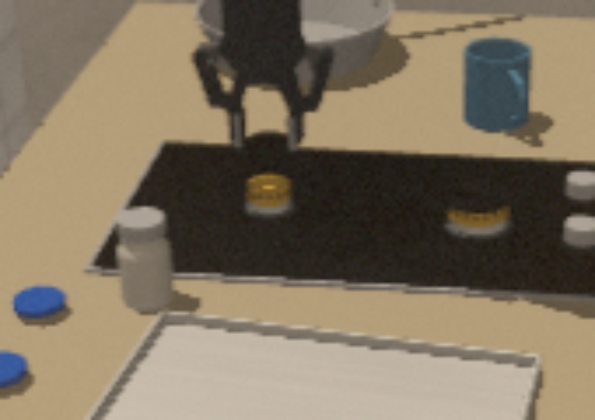

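The small cap is held between the pads at crop (268,138), above the small spreader at (268,190). It needs 41.5 mm of descent.

Call:
{"api": "carry_out", "payload": {
  "increments": [
    {"ax":0,"ay":0,"az":0,"dx":-1,"dy":0,"dz":12,"fingers":0.42},
    {"ax":0,"ay":0,"az":0,"dx":-1,"dy":0,"dz":22,"fingers":0.42},
    {"ax":0,"ay":0,"az":0,"dx":-1,"dy":0,"dz":30,"fingers":0.42},
    {"ax":0,"ay":0,"az":0,"dx":-1,"dy":0,"dz":35,"fingers":0.42},
    {"ax":0,"ay":0,"az":0,"dx":-1,"dy":0,"dz":38,"fingers":0.42},
    {"ax":0,"ay":0,"az":0,"dx":-1,"dy":0,"dz":40,"fingers":0.42},
    {"ax":0,"ay":0,"az":0,"dx":-1,"dy":0,"dz":41,"fingers":0.42},
    {"ax":0,"ay":0,"az":0,"dx":-1,"dy":0,"dz":41.5,"fingers":0.42},
    {"ax":0,"ay":0,"az":0,"dx":-1,"dy":0,"dz":41.5,"fingers":0.42},
    {"ax":0,"ay":0,"az":0,"dx":-1,"dy":0,"dz":41.5,"fingers":0.42}
  ]
}}

```text
t: 29.15
tool_pos: [0.6477, -0.1841, 0.0339]
tcp_rot: [3.14, 0.001, 1.571]
contact_force: [-3.5, 0.7, 5.8]
grip_width: 0.535
gripper_force: 41.8
```

Call:
{"api": "carry_out", "payload": {
  "increments": [
    {"ax":0,"ay":0,"az":0,"dx":0,"dy":0,"dz":0,"fingers":0.6},
    {"ax":0,"ay":0,"az":0,"dx":0,"dy":0,"dz":0,"fingers":0.7},
    {"ax":0,"ay":0,"az":0,"dx":0,"dy":0,"dz":0,"fingers":0.8},
    {"ax":0,"ay":0,"az":0,"dx":0,"dy":0,"dz":0,"fingers":0.85},
    {"ax":0,"ay":0,"az":0,"dx":0,"dy":0,"dz":-15,"fingers":0.85},
    {"ax":0,"ay":0,"az":0,"dx":0,"dy":0,"dz":-40,"fingers":0.85},
    {"ax":0,"ay":0,"az":0,"dx":0,"dy":0,"dz":-75,"fingers":0.85},
    {"ax":0,"ay":0,"az":0,"dx":0,"dy":0,"dz":-105,"fingers":0.85},
    {"ax":0,"ay":0,"az":0,"dx":20,"dy":-10,"dz":-120,"fingers":0.85},
    {"ax":0,"ay":0,"az":0,"dx":60,"dy":-30,"dz":-120,"fingers":0.85}
  ]
}}

```text
t: 30.15
tool_pos: [0.62, -0.126, 0.1578]
tcp_rot: [3.132, 0.003, 1.568]
contact_force: [1.2, 0.9, 1.0]
grip_width: 0.848
gripper_force: 0.0
```

Call:
{"api": "carry_out", "payload": {
  "increments": [
    {"ax":0,"ay":0,"az":0,"dx":40,"dy":-25,"dz":0,"fingers":0.85},
    {"ax":0,"ay":0,"az":0,"dx":80,"dy":-50,"dz":0,"fingers":0.85},
    {"ax":0,"ay":0,"az":0,"dx":120,"dy":-75,"dz":0,"fingers":0.85},
    {"ax":0,"ay":0,"az":0,"dx":160,"dy":-100,"dz":0,"fingers":0.85},
    {"ax":0,"ay":0,"az":0,"dx":200,"dy":-120,"dz":0,"fingers":0.85},
    {"ax":0,"ay":0,"az":0,"dx":230,"dy":-140,"dz":0,"fingers":0.85},
    {"ax":0,"ay":0,"az":0,"dx":250,"dy":-150,"dz":0,"fingers":0.85},
    {"ax":0,"ay":0,"az":0,"dx":250,"dy":-150,"dz":0,"fingers":0.85},
    {"ax":0,"ay":0,"az":0,"dx":250,"dy":-150,"dz":0,"fingers":0.85},
    {"ax":0,"ay":0,"az":0,"dx":250,"dy":-150,"dz":0,"fingers":0.85}
  ]
}}

```text
t: 31.15
tool_pos: [0.4676, 0.1253, 0.1524]
tcp_rot: [3.141, 0.0, 1.57]
contact_force: [0.7, 0.5, -0.8]
grip_width: 0.85
gripper_force: 0.0
```

```bash
python3 - <<'E'
from h import *
for cam in ("top","side"):
    p=cams.snapshot(cam); save(p,cam+"9")
    for n in ("cap_large","cap_small","salt_jar","mug","spoon"):
      for d in cams.trace(p,n):
        try: c,r,col=disc(p,d["region"]); print(cam,n,np.round(c,4),round(r,4),col,round(d["confidence"],2))
        except Exception: pass
a=cv2.imread("pics/side9.png")[130:270,180:360]; b=cv2.imread("pics/top9.png")[110:320,230:400]
cv2.imwrite("pics/both9.png",np.hstack([cv2.resize(a,(450,350)),cv2.resize(b,(283,350))]))
E
```

```text
top cap_large [ 0.4372 -0.1707  0.0475] 0.0318 [48. 44. 40.] 0.97
top cap_large [0.1796 0.2925 0.0195] 0.0302 [184.  60.  48.] 0.65
top cap_large [0.2971 0.2491 0.0198] 0.0301 [184.  61.  50.] 0.63
top cap_small [ 0.6458 -0.184   0.0467] 0.023 [51. 47. 42.] 0.82
top cap_small [0.8152 0.1409 0.0189] 0.0232 [ 85. 104. 159.] 0.82
top cap_small [0.8166 0.0279 0.0192] 0.024 [ 83. 104. 159.] 0.75
top salt_jar [ 0.4353 -0.4512  0.084 ] 0.0387 [74. 80. 81.] 0.7
top salt_jar [ 0.7261 -0.0049  0.0885] 0.0215 [168. 155. 137.] 0.63
top mug [ 0.4348 -0.4506  0.0836] 0.0379 [73. 79. 81.] 0.77
top mug [ 0.7253 -0.0042  0.0885] 0.0212 [166.5 153.5 137.5] 0.15
top spoon [0.5418 0.4534 0.0214] 0.1268 [142. 104.  68.] 0.7
side cap_large [0.297  0.2474 0.0172] 0.0326 [186.  43.  31.] 0.64
side cap_large [0.1818 0.2934 0.0165] 0.0324 [187.  40.  27.] 0.59
side cap_large [ 0.4364 -0.1688  0.0462] 0.0338 [37. 32. 27.] 0.4
side cap_small [ 0.6492 -0.1818  0.0461] 0.0254 [40. 35. 29.] 0.64
side cap_small [0.8152 0.0306 0.018 ] 0.0246 [ 56.  89. 155.] 0.53
side cap_small [0.8153 0.1422 0.0169] 0.025 [ 57.  89. 157.] 0.46
side salt_jar [ 0.7238 -0.0035  0.086 ] 0.0243 [123. 113.  97.] 0.91
side mug [ 0.4349 -0.4468  0.0839] 0.0413 [55. 72. 80.] 0.59
side spoon [0.5444 0.4617 0.0201] 0.1275 [146. 106.  67.] 0.86
```

View pics/both9.png

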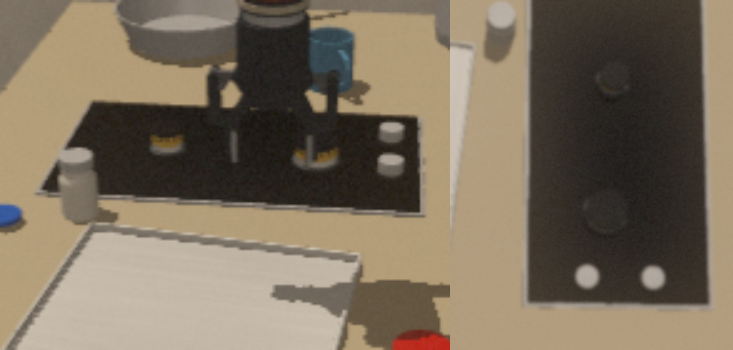

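Both caps are in place, at (167,137) and (316,150) in the side crop and concentric at (613,80) and (605,212) in the top crop. The bystanders haven't moved. I run a quick tilt check, then hand in.

```bash
python3 - <<'E'
from h import *
p=cams.snapshot("top"); ok=True
for n in ("cap_large","cap_small"):
    d=[d for d in cams.trace(p,n) if np.median(cloud(p,d["region"])[0][:,1])<-.1][0]
    X,_=cloud(p,d["region"]); X=X[X[:,2]>.035]
    a,*_=np.linalg.lstsq(np.c_[X[:,:2]-X[:,:2].mean(0),np.ones(len(X))],X[:,2],rcond=None)
    t=np.degrees(np.hypot(*a[:2])); print(n,"tilt deg",round(t,2),"z",round(a[2],4)); ok&=t<4
if ok: print(workorder.hand_in())
E
```

```text
cap_large tilt deg 0.26 z 0.044
cap_small tilt deg 1.88 z 0.0438
the job is handed in; nothing more can be done
None
```

Both burners are back together: the spreaders went in first, then the caps, all sitting flat by the camera checks, and the job is handed in at about 31 s with the jar, mug and spoon unmoved.

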